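Switch the battery box on with its isolator key

ROBOT

A 7-joint arm with a two-finger parallel gripper is mounted at the origin on a cart in front of the work surface, level with it; the furniture and walls round the work are solid. World frame = base frame: x ahead of the robot, y to its left, z up, the work surface at z = 0. Lengths are in m, angles in rad, forces in N, time in s.
With the tool pointing down it reaches from about 0.4 to 0.875 m from the base axis. Payload 19.3 kg.
Tool frame: the origin (TCP) lies between the finger pads; the fingertips stand bot.tcp_to_tips ahead of it and the grasp point (between the pads) is the TCP (bot.tcp_to_tips is the distance from the TCP to the fingertips, in m); z points along the fingers, y is the line along which they close (so a half turn about z gives the same grasp; the last joint's range is limited). The gripper opens to 85 mm and grips with 20 to 120 N. Pads are 22 mm wide; open, the fingers measure 114 mm over their backs; the gripper's body (76 mm by 85 mm) begins 54 mm behind the grasp point. The pads swing forward as they close: fully open they stand 13 mm farther back than shut.
Start: joints at [1.129, 0.521, -0.036, 1.599, 0.021, 1.021, -0.113], TCP at [0.227, -0.582, 0.25] pointing down, gripper open.
Joint ranges: [-2.91, 2.91], [-0.3, 2.13], [-1.5, 1.42], [0.17, 2.43], [-1.26, 4.41], [0.16, 1.93], [-2.52, 2.52]. Speed limits (rad/s): [1.89, 1.89, 2.39, 2.39, 3.01, 3.01, 3.01].

INTERFACE

Orientations are given as [roll, pitch, yaw] about the fixed x, y, z axes, in that order (R = Rz(yaw) Ry(pitch) Rx(roll)).
In Python, from workcell import telemetry, grab_frame, bot gives the robot as it stands. The module is installed in compiled form; this text tells all that it offers.
- The arm moves only by the shell command python3 -m crank 'ROWS' [FORCE]. ROWS is text: rows parted by semicolons, each of 7 numbers parted by spaces: the finger opening in m, from 0 to 0.0854, then the shift along the tool's x, y, z in m, then the turn, a rotation vector about the tool's x, y, z in degrees. A call has exactly 8 rows; each row shifts and turns the commanded pose from where the row before left it, along the tool's axes as they then stand; what a row does not reach is not made up. A row lasts 1/12 s, in which the tool goes at most 41.7 mm and 7.16 degrees, less where a joint would pass 70% of its speed; a pose out of reach is approached as far as the arm can. A call with a gripper value outside its range is refused whole. The fingers move at their own pace and stop on an object; FORCE is the grip in N (left out, the last holds). Time passes only in rows, so rows that do not move let the fingers close, or fill a call up. It gives the time, the measured TCP pose, the force, the opening and the grip force at its end, in the units of the state.
- telemetry.observe(): the state, without advancing time (a new reading comes with each control period).
- grab_frame(name): name is "side" or "top"; returns a dict with "pixels" (480x640x3 uint8, red, green, blue), "depth" (480x640 float32, m along the optical axis (not along the pixel's ray), 0 where there is no reading), "vertical_fov" (degrees; the focal length in pixels is half the picture's height over the tangent of half this angle, whatever the lens; pixels are square), "cx", "cy" (the principal point, pixels), "R" (3x3) and "t" (3): a world point X has camera coordinates R X + t. Camera axes: x right, y down, z forward; pixel columns grow to the right and rows downward; lengths in m; the calibration is good to about 2 mm. A picture is of the moment at which its call begins.
- bot.job_done(): hands the job in; it is judged then, once.
The state is a dict: "clock": time; "qpos": joint angles; "qd": joint speeds; "joint_efforts": joint torques, N m; "position": TCP position; "tool_rot": TCP orientation; "force": force on the tool from outside, world axes, zero at the start; "moment": the same for the moment, N m; "grip_width": finger opening in m; "finger_force": force on a finger pad.
Only numpy, scipy, OpenCV 4.12 (cv2) and the standard library are available. Lean on these libraries where they do the work, as an engineer would, in place of code of your own. Each camera call takes 0.05 s, during which the arm holds its last target. There are 200 camera calls.

TASK

The portable battery box is isolated. Take the isolator key (the one with the flat bow, not the T-handled chuck key) out of the wooden key block, push it fully home into the key switch on the box's lid, and turn it clockwise until the switch snaps over to on. Leave the key in the switch, let go of it, and leave the chuck key standing in the block.

Things in the scene. Friction and masses are not known exactly. Their poses are not given: they have to be found in the camera images.
- isolator_key: Isolator key, steel, 59 mm long, 70 g, upright in one of the block's two holes; just lifts out. Origin: centre of the underside of its shoulder, a disc 34 mm wide, 4 mm thick, resting on the block. z up. Below it: neck 7 mm wide, 7 mm long, then a flat blade z -7 to -19 mm, 21 mm along own y, 7 mm along own x, its last 5 mm tapered. Same after a half turn about z
- key_bow (a point): Centre of the isolator key's bow, 28 mm above the key's origin on its axis: where to grip. The bow is a flat dark plate with a small hole, z +10 to +40 mm above the key's origin, 36 mm wide along own y, 9 mm thick along own x: grip across the 9 mm, firmly (40 N). Axes as the key's
- keyhole (a point): Centre of the key slot at the top of the key switch's face plate, 115 mm above the work surface; z up. Slot 24 mm along y, 9.5 mm along x, in a steel plate 60 mm square, 5 mm thick; the rotor below has the same slot, in line when off. The key enters straight down, blade along the slot, until its shoulder rests on the plate (19 mm); only then does it turn, and is then trapped
- switch_rotor (a joint): Angle of the switch's rotor: 0 off (ring mark), 1.05 rad = 60 degrees on (bar mark), growing clockwise seen from above; a stop at each end. Snap action: resists with about 0.15 N m from the start, fading towards half-way; past that its spring carries it to on, let go earlier it springs back to off. The blade has about 7 degrees of play in the rotor each way
- battery_box: Fixed grey battery box with black lid, 122 x 172 x 86 mm (x, y, z); turned at most about 20 degrees. Origin: centre of its underside. The key switch stands on the lid, its slot 38 mm from the middle towards -y; two terminal posts 20 mm high (lower than the switch) stand 50 mm from the middle towards +y
- chuck_key: Drill chuck key of bright steel, 66 mm tall: toothed round head (24 mm) standing in the block's other hole, T-bar 64 mm long and 8 mm thick along own y, 35 mm above the block. Origin: foot of its head, 26 mm below the block's top. Left standing there
- key_block: Fixed hardwood block 60 x 136 x 36 mm (x, y, z); two holes 26 mm wide and 26 mm deep, 36 mm either side of its middle along own y; turned at most about 30 degrees. Origin: centre of its underside, on the work surface

How it is judged:
At the end, for the whole second after the job is handed in: the switch rotor stands at on (over 0.95 of 1.05 rad) with the isolator key in it, its shoulder within 3 mm of the face plate and within 5 mm of the slot's centre, at rest; the chuck key stands in the block (its foot less than 20 mm above the block's underside, tilted less than 0.4 rad) (value of joint switch_rotor above 0.95 rad and z of isolator_key in the frame of keyhole between -0.003 and 0.003 m and horizontal distance between isolator_key and keyhole below 0.005 m and linear speed of isolator_key below 0.02 m/s and z of chuck_key in the frame of key_block below 0.02 m and angle between chuck_key's own z axis and vertical below 0.4 rad); the robot touches nothing.
It fails at once if the chuck key is pulled out of its hole (z of chuck_key in the frame of key_block above 0.035 m).
It also fails if it takes over 45 s, if anything falls off the work surface, if the arm or the gripper's body presses on something with over 40 N, if the wrist force passes 120 N, or if a joint passes its speed limit or range.

## Working session

There is one attempt and no reset: what is moved stays moved. The work goes in short steps, Python scripts to look and compute and a shell command to move; the robot and the scene stay as the last step left them, time stands still between calls to the robot, and variables do not carry over. Pictures are saved under pics/ and viewed, at most 10 in all, crops included, and the job is handed in when it is done.

```bash
mkdir -p pics
cat > h.py <<'E'
import numpy as np, cv2
from workcell import telemetry, grab_frame, bot
def K(f):
    return 240/np.tan(np.radians(f["vertical_fov"])/2)
def ray(f,u,v,z):
    k=K(f);R=np.array(f["R"]);t=np.array(f["t"])
    d=R.T@np.array([(u-f["cx"])/k,(v-f["cy"])/k,1]);c=-R.T@t
    return c+d*(z-c[2])/d[2]
def cloud(f):
    k=K(f);R=np.array(f["R"]);t=np.array(f["t"])
    v,u=np.mgrid[:480,:640];d=f["depth"]
    P=np.stack([(u-f["cx"])/k*d,(v-f["cy"])/k*d,d],-1)
    return (P-t)@R
def save(f,n): cv2.imwrite("pics/"+n,cv2.cvtColor(f["pixels"],cv2.COLOR_RGB2BGR))
E
python3 - <<'E'
from h import *
for n in("top","side"):
    f=grab_frame(n);save(f,n+"0.png");R=np.array(f["R"]);print(n,K(f),-R.T@f["t"],R[2],f["cx"],f["cy"])
    np.savez(n+"0.npz",**f)
s=telemetry.observe();print(s,bot.tcp_to_tips)
E
```

```text
top 550.5381346403744 [ 0.33015271 -0.09092696  0.97731239] [ 0.19914431  0.01149029 -0.97990281] 316.9243861965837 234.96073584083928
side 482.1458532758146 [ 0.55974295 -0.85033562  0.47077897] [-0.03572746  0.89508479 -0.44446234] 317.4754117110374 243.22452643624905
{'clock': 0.1, 'qpos': array([ 1.12878274,  0.52195998, -0.03627532,  1.59993856,  0.02118584,
        1.02113105, -0.11279452]), 'qd': array([-1.19639741e-05, -1.39446604e-03,  3.63202622e-04, -1.08386092e-03,
       -1.03635914e-03, -8.76662431e-05,  4.33549803e-04]), 'joint_efforts': array([ 3.27242662e-03, -9.28474331e+01,  1.98402554e+00, -3.70525575e+01,
        1.79938821e-02,  5.43976435e-03,  9.01772660e-05]), 'position': array([ 0.22690606, -0.58204748,  0.24978485]), 'tool_rot': array([-3.14054382e+00,  8.85710854e-05,  3.71755334e-01]), 'force': array([-0.50416067,  0.02271444,  0.60355404]), 'moment': array([-0.00121119, -0.00329978, -0.06724249]), 'finger_force': 0.0, 'grip_width': 0.08523410467107342} 0.019
```

View pics/top0.png

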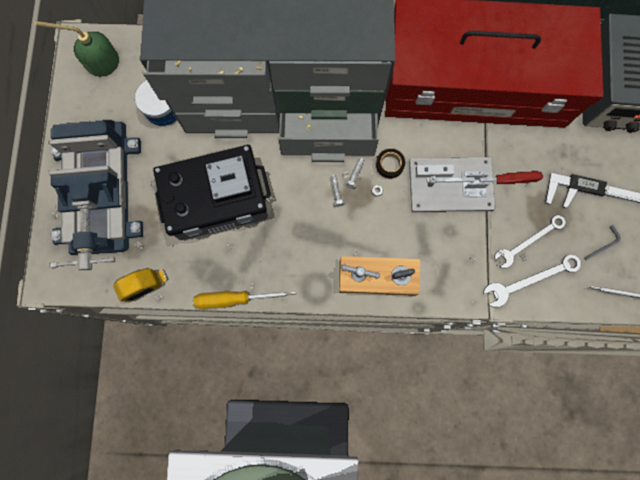

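View pics/side0.png

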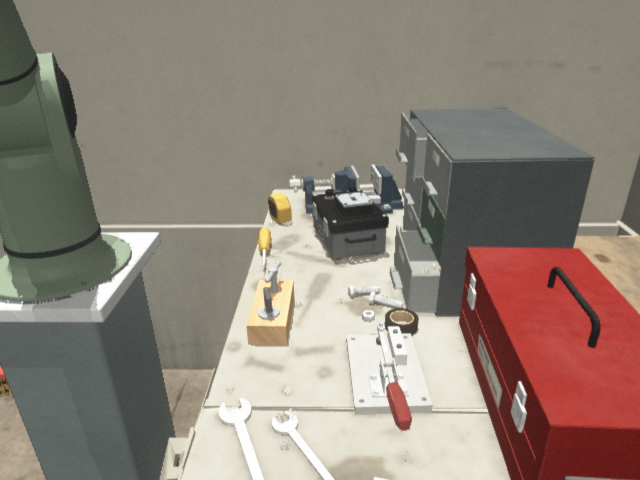

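The top view shows the block at (380,275). The dark-bowed isolator key is at (402,273) and the chuck key at (360,271). The box is at (213,190), with the switch plate at (228,178).

Run:
```python
from h import *
f=dict(np.load("top0.npz"));P=cloud(f);img=f["pixels"]
a=cv2.resize(cv2.cvtColor(img[245:305,330:430],cv2.COLOR_RGB2BGR),None,fx=6,fy=6,interpolation=2)
b=cv2.resize(cv2.cvtColor(img[140:220,185:265],cv2.COLOR_RGB2BGR),None,fx=6,fy=6,interpolation=2)
a=cv2.copyMakeBorder(a,0,0,0,100,0) if 0 else a
c=np.zeros((600,800,3),np.uint8);
a=cv2.resize(a,(500,300));b=cv2.resize(b,(300,300));c[:300,:500]=a;c[300:,:300]=b
g=dict(np.load("side0.npz"))
d=cv2.resize(cv2.cvtColor(g["pixels"][250:350,240:305],cv2.COLOR_RGB2BGR),(195,300));c[300:,320:515]=d
cv2.imwrite("pics/crop.png",c)
hsv=cv2.cvtColor(img,cv2.COLOR_RGB2HSV)
u0,v0=330,245
m=cv2.inRange(hsv,(8,90,80),(25,255,255));q=np.zeros_like(m);q[245:305,330:430]=m[245:305,330:430]
m2=q>0
z=P[...,2];print("block top z",np.median(z[m2]))
m2&=abs(z-.036)<.006
r=cv2.minAreaRect(P[m2][:,:2].astype(np.float32));print("block",r)
# dark bow
roi=np.zeros((480,640),bool);roi[250:300,382:425]=1
k=roi&(z>.047)&(z<.09);print("key pts",k.sum(),P[k].min(0),P[k].max(0),P[k].mean(0))
k=roi&(z>.062);Q=P[k];print(len(Q),cv2.minAreaRect(Q[:,:2].astype(np.float32)))
roi=np.zeros((480,640),bool);roi[250:300,335:382]=1
k=roi&(z>.06);print("chuck",k.sum(),cv2.minAreaRect(P[k][:,:2].astype(np.float32)),P[k].max(0))
roi=np.zeros((480,640),bool);roi[135:215,190:265]=1
k=roi&(abs(z-.115)<.008);k&=img.min(2)>90;k=cv2.morphologyEx(k.astype(np.uint8),cv2.MORPH_OPEN,np.ones((3,3)))>0
print("plate",k.sum(),np.median(z[k]),cv2.minAreaRect(P[k][:,:2].astype(np.float32)))
roi=np.zeros((480,640),bool);roi[135:250,145:275]=1
k=roi&(abs(z-.086)<.006);print("lid",k.sum(),cv2.minAreaRect(P[k][:,:2].astype(np.float32)))
```

```text
block top z 0.036839469153374396
block ((0.4557613432407379, -0.18868030607700348), (0.13528664410114288, 0.060118112713098526), 89.6762924194336)
key pts 152 [ 0.44761972 -0.24258029  0.04716264] [ 0.46304419 -0.20740239  0.08059123] [ 0.4544541  -0.22406929  0.07239887]
142 ((0.401982843875885, -0.16127195954322815), (0.019534794613718987, 0.20012588798999786), 40.02336883544922)
chuck 236 ((0.40908610820770264, -0.11591725051403046), (0.05827793851494789, 0.15499554574489594), 51.82609176635742) [ 0.46584257 -0.09092696  0.97731239]
plate 1182 0.11594970997979218 ((0.5980432033538818, 0.06930705159902573), (0.060901254415512085, 0.06032967194914818), 16.152587890625)
lid 5258 ((0.5867021679878235, 0.10546590387821198), (0.12405870109796524, 0.17227931320667267), 16.02627182006836)
```

View pics/crop.png

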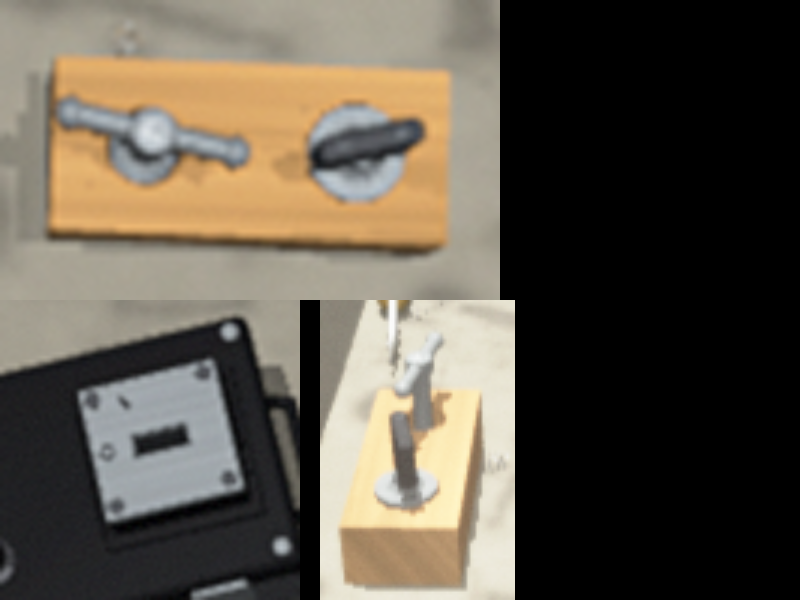

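The crop shows the slot running lower-left to upper-right, the ring (off) mark at its left end and the bar mark at upper left. The bow is tilted about 14° in the block's right hole. Measured sizes match those given: plate 60 mm, lid 124×172 mm, heights correct. Next I need the key yaw and the clearances.

Run:
```python
from h import *
f=dict(np.load("top0.npz"));P=cloud(f);img=f["pixels"];z=P[...,2];ok=(f["depth"]>0)
roi=np.zeros((480,640),bool);roi[250:300,382:425]=1
for zl in(.05,.066,.072):
    Q=P[roi&ok&(z>zl)&(z<.1)][:,:2];c=Q.mean(0);w,V=np.linalg.eigh(np.cov((Q-c).T));d=V[:,1]
    print("key",zl,len(Q),c,"yaw",np.degrees(np.arctan2(-d[0],d[1])),cv2.minAreaRect(Q.astype(np.float32)))
# slot: dark in plate, ray at z=.115
g=img.max(2);m=np.zeros((480,640),np.uint8);m[165:195,210:245]=(g[165:195,210:245]<90)
n,l,s,c=cv2.connectedComponentsWithStats(m)
for i in range(1,n):
    if s[i,4]>15:
        v,u=np.where(l==i);W=np.array([ray(f,a,b,.115)[:2] for a,b in zip(u,v)]);w,V=np.linalg.eigh(np.cov(W.T));d=V[:,1]
        print("slot",s[i],W.mean(0),np.degrees(np.arctan(-d[0]/d[1])),4*np.sqrt(w))
for a,b in((-.2,0),(0,.15),(.1,.3)):
    k=ok&(z>.13)&(P[...,1]>a)&(P[...,1]<b)&(P[...,0]>.4);print(a,b,P[k][:,0].min() if k.any() else None, z[k].max() if k.any() else None)
roi[:]=0;roi[250:300,335:382]=1;k=roi&ok&(z>.06);print("chuck",P[k].min(0),P[k].max(0))
```

```text
key 0.05 147 [ 0.45456221 -0.22393953] yaw 15.049764414472149 ((0.45577555894851685, -0.2248760461807251), (0.009210110642015934, 0.03630756586790085), 14.629432678222656)
key 0.066 122 [ 0.45523251 -0.22452241] yaw 15.370135804904166 ((0.4557074010372162, -0.22488518059253693), (0.00911329872906208, 0.03631218522787094), 15.227659225463867)
key 0.072 116 [ 0.45547584 -0.22473619] yaw 14.990564328687322 ((0.4557074010372162, -0.22488518059253693), (0.00911329872906208, 0.03631218522787094), 15.227659225463867)
slot [221 173  14   8  72] [0.59767623 0.06851541] 16.84958766029566 [0.01001582 0.02674303]
slot [234 192  11   3  21] [0.57037087 0.04595086] 9.119262370030578 [0.00433175 0.01979749]
-0.2 0 0.7010947974446192 0.2744580862812884
0 0.15 0.6826842879743777 0.2756666447052957
0.1 0.3 0.6826842879743777 0.27499297646845794
chuck [ 0.44572995 -0.18481968  0.06750024] [ 0.46584257 -0.12166345  0.07995396]
```

Key is at (0.4557, -0.2249) with yaw 15.2°. Slot is at (0.598, 0.069) with yaw about 16.3°. Moving above the key: translate first, then turn by -84° about tool z.

```bash
python3 -m crank '.05 .0214 -.0156 0 0 0 0;.05 .0214 -.0156 0 0 0 0;.05 .0214 -.0156 0 0 0 0;.05 .0214 -.0156 0 0 0 0;.05 .0214 -.0156 0 0 0 0;.05 .0214 -.0156 0 0 0 0;.05 .0214 -.0156 0 0 0 0;.05 .0214 -.0156 0 0 0 0' 40
python3 -m crank '.05 .0214 -.0156 0 0 0 0;.05 .0214 -.0156 0 0 0 0;.05 .0214 -.0156 0 0 0 0;.05 .0214 -.0156 0 0 0 0;.05 .0214 -.0156 0 0 0 0;.05 .0214 -.0156 0 0 0 0;.05 .0214 -.0156 0 0 0 0;.05 .0214 -.0156 0 0 0 0'
python3 -m crank '.05 0 0 .01 0 0 -7;.05 0 0 .01 0 0 -7;.05 0 0 .01 0 0 -7;.05 0 0 .01 0 0 -7;.05 0 0 .01 0 0 -7;.05 0 0 .01 0 0 -7;.05 0 0 .01 0 0 -7;.05 0 0 .01 0 0 -7'
python3 -m crank '.05 0 0 0 0 0 -7;.05 0 0 0 0 0 -7;.05 0 0 0 0 0 -7;.05 0 0 0 0 0 -7;.05 0 0 0 0 0 0;.05 0 0 0 0 0 0;.05 0 0 0 0 0 0;.05 0 0 0 0 0 0'
```

```text
clock: 0.77
position: [0.3416, -0.4026, 0.2501]
tool_rot: [-3.141, 0.0, 0.372]
force: [0.3, -0.0, 0.4]
grip_width: 0.0502
finger_force: 0.0
clock: 1.43
position: [0.4558, -0.2242, 0.2502]
tool_rot: [-3.141, 0.0, 0.372]
force: [0.5, -0.6, -0.0]
grip_width: 0.05
finger_force: 0.0
clock: 2.1
position: [0.4553, -0.2253, 0.1697]
tool_rot: [-3.141, -0.0, 1.355]
force: [-0.1, -0.7, 0.1]
grip_width: 0.05
finger_force: 0.0
clock: 2.77
position: [0.4554, -0.2253, 0.1703]
tool_rot: [-3.141, 0.0, 1.835]
force: [-0.0, 0.5, 0.1]
grip_width: 0.0502
finger_force: 0.0
```

```bash
python3 -m crank '.05 0 0 .02 0 0 0;.05 0 0 .02 0 0 0;.05 0 0 .02 0 0 0;.05 0 0 .02 0 0 0;.05 0 0 .015 0 0 0;.05 0 0 .01 0 0 0;.05 0 0 0 0 0 0;.05 0 0 0 0 0 0' 40
python3 -m crank '0 0 0 0 0 0 0;0 0 0 0 0 0 0;0 0 0 0 0 0 0;0 0 0 0 0 0 0;0 0 0 0 0 0 0;0 0 0 0 0 0 0;0 0 0 0 0 0 0;0 0 0 0 0 0 0' 40
```

```text
clock: 3.43
position: [0.4555, -0.2252, 0.0654]
tool_rot: [-3.141, -0.0, 1.837]
force: [0.4, -0.2, 1.0]
grip_width: 0.0498
finger_force: 0.0
clock: 4.1
position: [0.4557, -0.2256, 0.066]
tool_rot: [3.141, 0.001, 1.837]
force: [-1.3, 0.1, 9.3]
grip_width: 0.0084
finger_force: 42.0
```

```bash
python3 -m crank '0 0 0 -.01 0 0 0;0 0 0 -.015 0 0 0;0 0 0 -.02 0 0 0;0 0 0 -.02 0 0 0;0 0 0 -.02 0 0 0;0 0 0 -.02 0 0 0;0 0 0 -.02 0 0 0;0 0 0 -.005 0 0 0' 40
python3 -m crank '0 .0154 .0134 0 0 0 -.5;0 .0154 .0134 0 0 0 -.5;0 .0154 .0134 0 0 0 0;0 .0154 .0134 0 0 0 0;0 .0154 .0134 0 0 0 0;0 .0154 .0134 0 0 0 0;0 .0154 .0134 0 0 0 0;0 .0154 .0134 0 0 0 0'
python3 -m crank '0 .0154 .0134 0 0 0 0;0 .0154 .0134 0 0 0 0;0 .0154 .0134 0 0 0 0;0 .0154 .0134 0 0 0 0;0 .0154 .0134 0 0 0 0;0 .0154 .0134 0 0 0 0;0 .0154 .0134 0 0 0 0;0 .0154 .0134 0 0 0 0'
python3 -m crank '0 0 0 0 0 0 0;0 0 0 0 0 0 0;0 0 0 0 0 0 0;0 0 0 0 0 0 0;0 0 0 0 0 0 0;0 0 0 0 0 0 0;0 0 0 0 0 0 0;0 0 0 0 0 0 0'
python3 - <<'E'
from h import *
t=grab_frame("top");s=grab_frame("side");np.savez("top1.npz",**t);np.savez("side1.npz",**s)
a=cv2.resize(t["pixels"][120:240,170:290],(400,400),interpolation=2);b=cv2.resize(s["pixels"][140:240,300:400],(400,400),interpolation=2)
cv2.imwrite("pics/c1.png",cv2.cvtColor(np.hstack([a,b]),cv2.COLOR_RGB2BGR))
E
```

```text
clock: 4.77
position: [0.4562, -0.2256, 0.1987]
tool_rot: [3.139, 0.002, 1.838]
force: [1.2, -1.3, -0.6]
grip_width: 0.0083
finger_force: 40.5
clock: 5.43
position: [0.5242, -0.0763, 0.1954]
tool_rot: [-3.141, -0.0, 1.855]
force: [0.3, -0.9, -1.3]
grip_width: 0.008
finger_force: 40.5
clock: 6.1
position: [0.5925, 0.072, 0.1953]
tool_rot: [-3.141, -0.0, 1.855]
force: [0.2, -0.3, -0.8]
grip_width: 0.0084
finger_force: 40.5
clock: 6.77
position: [0.5925, 0.0708, 0.1954]
tool_rot: [3.142, 0.0, 1.855]
force: [1.0, -0.3, -1.0]
grip_width: 0.0087
finger_force: 40.5
```

View pics/c1.png

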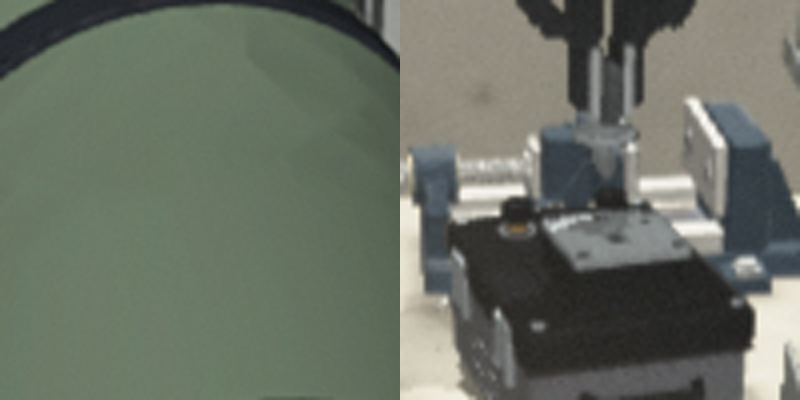

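The side view shows the gripped key hanging upright above the face plate, with its shoulder at about (351,174). The arm hides the top view. I'll correct xy and lower until the blade is just above the slot, then check in the side view.

```bash
python3 -m crank '0 -.002 .002 .005 0 0 0;0 -.002 .0023 .005 0 0 0;0 0 0 .006 0 0 0;0 0 0 .006 0 0 0;0 0 0 0 0 0 0;0 0 0 0 0 0 0;0 0 0 0 0 0 0;0 0 0 0 0 0 0'
python3 - <<'E'
from h import *
s=grab_frame("side");np.savez("side2.npz",**s)
print(telemetry.observe()["position"])
b=cv2.resize(s["pixels"][155:217,310:392],None,fx=9,fy=9,interpolation=2)
cv2.imwrite("pics/c2.png",cv2.cvtColor(b,cv2.COLOR_RGB2BGR))
k=K(s);R=s["R"];t=s["t"]
def pr(X):
    c=R@np.array(X)+t;return np.round([k*c[0]/c[2]+s["cx"],k*c[1]/c[2]+s["cy"]],1),round(c[2],3)
print("slot pred",pr([.5977,.0689,.115]))
p=telemetry.observe()["position"]
for dz in(-.026,-.03,-.037,-.049):print(dz,pr(p+[0,.0007,dz]))
# plate measured in side view before the key covered it, and now
for n in("side0","side2"):
    f=dict(np.load(n+".npz"));P=cloud(f);z=P[...,2];m=(f["depth"]>0)&(abs(z-.115)<.006)&(f["pixels"].min(2)>85);m[:150]=0;m[:,:320]=0;m[230:]=0;m[:,400:]=0
    print(n,m.sum(),np.median(z[m]),cv2.minAreaRect(P[m][:,:2].astype(np.float32)))
    h=(f["depth"]>0)&(abs(P[...,0]-.598)<.03)&(abs(P[...,1]-.068)<.03)&(abs(z-(p[2]-.028))<.004)
    Q=P[h];print("shoulder",len(Q),Q.min(0) if len(Q) else 0,Q.max(0) if len(Q) else 0)
E
```

```text
clock: 7.53
position: [0.5979, 0.0685, 0.1736]
tool_rot: [3.141, 0.0, 1.855]
force: [0.9, -0.2, -0.5]
grip_width: 0.0079
finger_force: 40.5
[0.59783543 0.06851963 0.17357493]
slot pred (array([353.3, 198.7]), np.float64(0.98))
-0.026 (array([353.6, 183.4]), np.float64(0.965))
-0.03 (array([353.5, 185.3]), np.float64(0.967))
-0.037 (array([353.5, 188.6]), np.float64(0.97))
-0.049 (array([353.4, 194.2]), np.float64(0.976))
side0 381 0.11570297142360023 ((0.5973615646362305, 0.06818901747465134), (0.060232214629650116, 0.06427986174821854), 16.393051147460938)
shoulder 0 0 0
side2 373 0.11561554924234684 ((0.5980199575424194, 0.06837811321020126), (0.06046217307448387, 0.06456616520881653), 16.42778968811035)
shoulder 74 [0.58062888 0.05205509 0.14446163] [0.61262595 0.08229938 0.14951628]
```

View pics/c2.png

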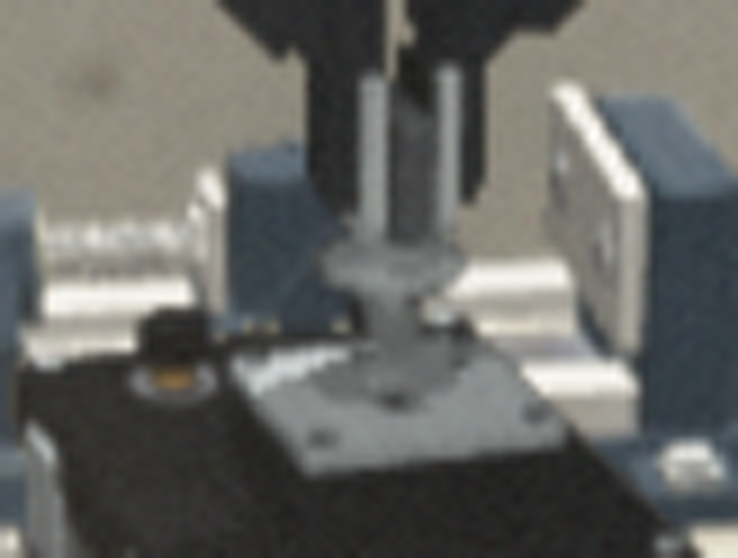

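The shoulder ellipse at about (354,184) is where I predicted it. The blade is right over the slot, whose near end shows at about (353.5,199). Inserting slowly.

```bash
python3 -m crank '0 0 0 .002 0 0 0;0 0 0 .002 0 0 0;0 0 0 .002 0 0 0;0 0 0 .002 0 0 0;0 0 0 .002 0 0 0;0 0 0 .002 0 0 0;0 0 0 .001 0 0 0;0 0 0 0 0 0 0'
```

```text
clock: 8.25
position: [0.5976, 0.0684, 0.16]
tool_rot: [-3.141, -0.0, 1.855]
force: [0.4, -0.6, -1.0]
grip_width: 0.0085
finger_force: 40.5
```

```bash
python3 -m crank '0 0 0 .002 0 0 0;0 0 0 .002 0 0 0;0 0 0 .002 0 0 0;0 0 0 .002 0 0 0;0 0 0 .002 0 0 0;0 0 0 .002 0 0 0;0 0 0 .001 0 0 0;0 0 0 0 0 0 0'
```

```text
clock: 8.92
position: [0.5976, 0.0684, 0.147]
tool_rot: [-3.141, -0.0, 1.855]
force: [-0.1, 0.2, -1.0]
grip_width: 0.0084
finger_force: 40.5
```

```bash
python3 -m crank '0 0 0 .0005 0 0 0;0 0 0 .0005 0 0 0;0 0 0 .0005 0 0 0;0 0 0 .0005 0 0 0;0 0 0 .0005 0 0 0;0 0 0 .0005 0 0 0;0 0 0 0 0 0 0;0 0 0 0 0 0 0'
```

```text
clock: 9.58
position: [0.5978, 0.0685, 0.145]
tool_rot: [3.141, 0.0, 1.855]
force: [-5.3, -1.2, 11.4]
grip_width: 0.0085
finger_force: 42.4
```

Seated: TCP is at 0.145 as expected, with an 11 N push. Now turning clockwise from above, which is +z of the tool.

```bash
python3 -m crank '0 0 0 0 0 0 5;0 0 0 0 0 0 5;0 0 0 0 0 0 5;0 0 0 0 0 0 5;0 0 0 0 0 0 5;0 0 0 0 0 0 5;0 0 0 0 0 0 5;0 0 0 0 0 0 5'
python3 -m crank '0 0 0 0 0 0 5;0 0 0 0 0 0 5;0 0 0 0 0 0 5;0 0 0 0 0 0 5;0 0 0 0 0 0 2;0 0 0 0 0 0 0;0 0 0 0 0 0 0;0 0 0 0 0 0 0'
python3 -c "
from h import *
s=telemetry.observe();print(s['moment'],s['qpos'])
f=grab_frame('side');b=cv2.resize(f['pixels'][155:217,310:392],None,fx=9,fy=9,interpolation=2)
cv2.imwrite('pics/c3.png',cv2.cvtColor(b,cv2.COLOR_RGB2BGR))"
```

```text
clock: 10.25
position: [0.5978, 0.0686, 0.145]
tool_rot: [3.141, -0.0, 1.153]
force: [-4.0, 0.5, 9.8]
grip_width: 0.0083
finger_force: 42.8
clock: 10.92
position: [0.5982, 0.0688, 0.145]
tool_rot: [3.141, -0.001, 0.773]
force: [-1.0, -0.0, 8.2]
grip_width: 0.0084
finger_force: 42.6
[ 0.16919834  0.30486046 -0.08102455] [-0.05690859  0.61776525 -0.22576741  1.74499921  0.18206049  0.7977811
 -1.16709376]
```

View pics/c3.png

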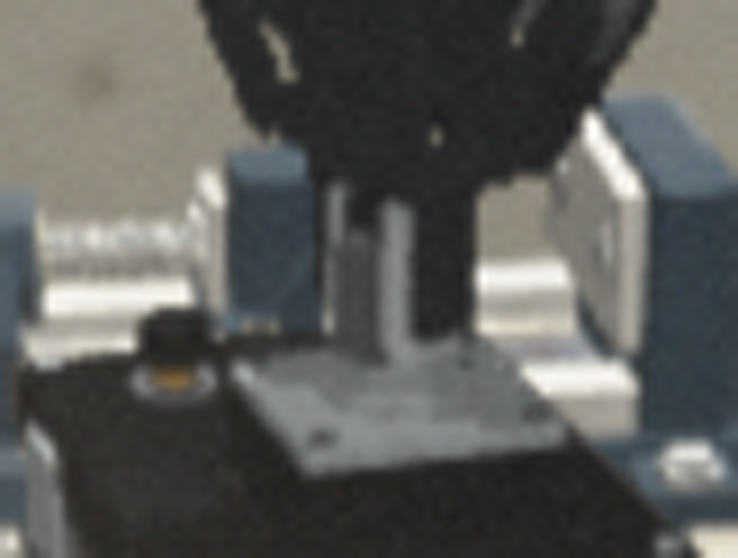

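The shoulder is flat on the plate, the key followed the 62° turn and the grip did not slip. Releasing and rising.

```bash
python3 -m crank '.04 0 0 0 0 0 0;.04 0 0 0 0 0 0;.04 0 0 0 0 0 0;.04 0 0 0 0 0 0;.04 0 0 0 0 0 0;.04 0 0 0 0 0 0;.04 0 0 0 0 0 0;.04 0 0 0 0 0 0'
python3 -m crank '.04 0 0 -.01 0 0 0;.04 0 0 -.02 0 0 0;.04 0 0 -.02 0 0 0;.04 0 0 -.02 0 0 0;.04 0 0 -.02 0 0 0;.04 0 0 -.02 0 0 0;.04 0 0 -.02 0 0 0;.04 0 0 0 0 0 0'
python3 -m crank '.04 -.02 -.03 0 0 0 0;.04 -.02 -.03 0 0 0 0;.04 -.02 -.03 0 0 0 0;.04 -.02 -.03 0 0 0 0;.04 -.02 -.03 0 0 0 0;.04 -.02 -.03 0 0 0 0;.04 -.02 -.03 0 0 0 0;.04 0 0 0 0 0 0'
python3 - <<'E'
from h import *
s=grab_frame("side");t=grab_frame("top")
a=cv2.resize(t["pixels"][140:220,185:265],(400,400),interpolation=2);b=cv2.resize(s["pixels"][155:235,310:390],(400,400),interpolation=2)
cv2.imwrite("pics/c4.png",cv2.cvtColor(np.hstack([a,b]),cv2.COLOR_RGB2BGR))
for f in(t,s):
    P=cloud(f);m=(f["depth"]>0)&(np.hypot(P[...,0]-.598,P[...,1]-.069)<.03)&(P[...,2]>.128)&(P[...,2]<.17);Q=P[m]
    if len(Q)>5:
        r=cv2.minAreaRect(Q[:,:2].astype(np.float32));print(len(Q),r,Q[:,2].max())
E
```

```text
clock: 11.63
position: [0.5977, 0.0684, 0.1443]
tool_rot: [-3.142, -0.0, 0.773]
force: [0.4, 0.3, 0.2]
grip_width: 0.0397
finger_force: 0.0
clock: 12.3
position: [0.599, 0.0688, 0.2789]
tool_rot: [3.138, -0.005, 0.773]
force: [0.8, 0.1, 0.1]
grip_width: 0.0405
finger_force: 0.0
clock: 12.97
position: [0.346, 0.1214, 0.2747]
tool_rot: [3.141, 0.001, 0.776]
force: [2.1, 0.9, 2.3]
grip_width: 0.0405
finger_force: 0.0
168 ((0.5980798006057739, 0.06855213642120361), (0.03519587963819504, 0.009607983753085136), 43.18427658081055) 0.15915889407454548
207 ((0.5984255075454712, 0.0684586614370346), (0.037091951817274094, 0.01287833135575056), 43.649627685546875) 0.1565046441666183
```

View pics/c4.png

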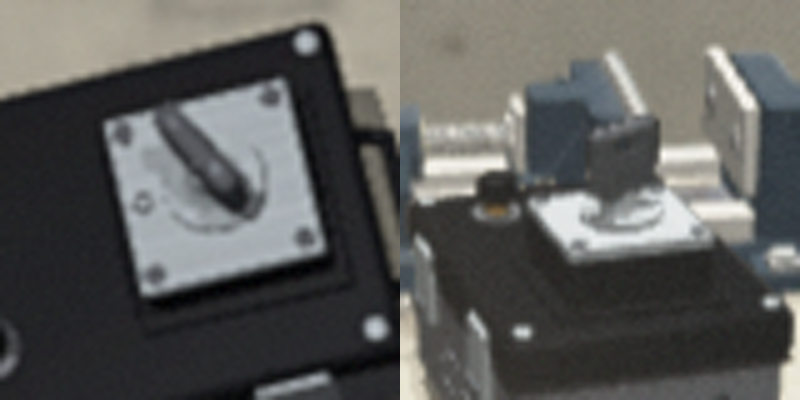

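The bow now points at the bar mark, about 62° clockwise of the slot's off direction. The key is seated and centred, and nothing touches it.

```bash
python3 -c "
from workcell import bot
print(bot.job_done())"
```

```text
the job is handed in; nothing more can be done
None
```

The isolator key is fully home in the switch, turned about 62° clockwise to the bar mark (on) and released, and the job is handed in at about 13 s; I left the chuck key untouched but took no final picture of it, and no verdict was returned.

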